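# Level the crepe griddle

## Task

The crepe griddle stands low on its right, so batter would run: free its levelling foot by swinging the lock lever fully open, lay the spirit level across the middle of the round hotplate so that it points at the foot, and turn the foot's knob until the bubble rests between the two lines. Then swing the lever fully shut again so that the setting cannot creep, and finish by pressing the spirit level firmly but gently down onto the plate with the fingers, to prove that the bubble stays between its lines under a hand: the job ends while you are still pressing, so do not lift off or let go. Leave the tumblers and the portafilter where they stand.

Things in the scene. Friction and masses are not known exactly. Their poses are not given: they have to be found in the camera images.
- griddle: crepe griddle: brushed metal housing 260 x 260 mm with a round, flat, dark hotplate 250 mm across, its top 78 mm up. Origin: under the housing's centre at worktop height; x to its back, y to its left, z up. Two plain feet stand under the left side; the one levelling foot stands on the right, at (0, -190) mm. It tips only about the line of its left feet (y = +105 mm).
- plate_center (a point): middle of the hotplate's top face (78 mm above the worktop when the griddle is level). The spirit level belongs here, its length along the griddle's y axis.
- knob_grip (a point): on the upright axis of the levelling foot's knurled black knob, 36 mm across, 83 mm above the worktop (its side runs from 72 to 92 mm, top at 94). It turns in place: clockwise seen from above lifts the griddle's right, 7.5 mrad (0.085 rad = 6 mm of bubble travel) per rad. Turns with 0.12 N m and stays; clamped while the lever is shut. At the start it needs 0.9 to 1.8 rad clockwise.
- lock_lever (a joint): lock lever of the foot, flat and black, in front of the knob, swinging level: 0 = shut (clamped; it points from its pivot towards the griddle's front, -x), 1.25 rad = fully open at its stop (swung to the griddle's right, anticlockwise seen from above). It needs about 0.25 N m (5 N at its grip), up to 0.4 N m when clamping, and stays where it is left.
- lever_grip (a point): upright grip at the end of the lock lever, a round post 16 mm thick, 55 mm from the pivot's axis; this point lies on the post's axis about 83 mm above the worktop (some mm less while the griddle hangs low), the post's top is 10 mm higher and its lower end 25 mm lower. It can be pinched from above or pushed sideways.
- lever_pivot (a point): point on the upright axis of the lock lever's pivot, at the same height as lever_grip; 42 mm in front of the knob's axis.
- spirit_level: spirit level, a straight metal bar 200 x 22 x 40 mm (length x, width y, height z) with black end caps and a vial window in the middle of its top; 0.25 kg. Origin: centre of its underside; z up. Lies on the worktop at the start. Either end may point at the foot. It may be pressed anywhere on its flat top (40 mm above the origin).
- bubble (a joint): place of the pale bubble (19 mm long) in the vial, as an angle: 0 = midway between the two black lines, 0.1 rad = 7 mm off towards the spirit level's own +x end. The bubble runs to the higher end, 0.0114 rad (0.8 mm) per mrad of slope, at most 0.26 rad, and takes about 1.5 s to settle. The lines stand 12.5 mm to each side of the middle, so it lies between them within 3 mm (0.045 rad).
- tumbler: bystander: clear glass tumbler behind the griddle, 81 mm across, 92 mm high; origin under its centre.
- portafilter: bystander: espresso portafilter, a steel basket with a black handle, 198 mm long, 69 mm across, 41 mm high; origin under its middle.
- tumbler_b: bystander: second glass tumbler, like the first, farther right.
Not all that is in view belongs to the job. There is more than one size of the spirit_level; the one meant has the size given above.

How it is judged (in metres and radians):
On the way, in this order (a step that is already met when the one before it is completed fails the run):
1. the lock lever is swung open (past 1.05 of its 1.25 rad) (value of joint lock_lever above 1.05 rad), for 0.2 s.
2. lever still open, the spirit level lies on the middle of the plate pointing at the foot (within 0.2 rad) and its bubble stands still within 3 mm (0.045 rad) of the middle (horizontal distance between spirit_level and plate_center below 0.035 m and z of spirit_level in the frame of griddle between 0.072 and 0.083 m and angle between the x axis of spirit_level and the y axis of griddle, either way round below 0.2 rad and angle between spirit_level's own z axis and vertical below 0.05 rad and value of joint bubble between -0.045 and 0.045 rad and velocity of joint bubble between -0.06 and 0.06 rad/s and value of joint lock_lever above 0.9 rad), for 0.4 s.
3. the lever is swung shut again (below 0.15 rad), the bubble still within 3 mm (0.045 rad) of the middle (horizontal distance between spirit_level and plate_center below 0.035 m and z of spirit_level in the frame of griddle between 0.072 and 0.083 m and angle between the x axis of spirit_level and the y axis of griddle, either way round below 0.2 rad and angle between spirit_level's own z axis and vertical below 0.05 rad and value of joint bubble between -0.045 and 0.045 rad and value of joint lock_lever below 0.15 rad), for 0.2 s.
At the end, for the whole second after the job is handed in: Lever shut (< 0.15 rad), griddle level within 8 mrad, spirit level flat on the plate (35 mm from its middle at most, pointing at the foot within 0.2 rad), bubble within 3 mm of the middle, the fingers still pressing it with over 2 N, the plate bearing 4.5 to 40 N; bystanders within 40 mm (all of step 3 and distance of each of tumbler, tumbler_b, portafilter from where it was at the start of the episode below 0.04 m and angle between griddle's own z axis and vertical below 0.008 rad and contact force between the fingers and spirit_level above 2 N and contact force between griddle and spirit_level between 4.5 and 40 N and height (world z) of spirit_level below 0.086 m); the arm keeps its last pose, push and grip.
It fails at once if the spirit level on the plate is struck or pressed with more than 80 N (horizontal distance between spirit_level and plate_center below 0.035 m and contact force between griddle and spirit_level above 80 N).
It fails at once if a tumbler or the portafilter is pushed more than 40 mm away (distance of any of tumbler, tumbler_b, portafilter from where it was at the start of the episode above 0.04 m).
It also fails if it takes over 72 s, if anything falls off the work surface, if the arm or the gripper's body presses on something with over 40 N, if the wrist force passes 120 N, or if a joint passes its speed limit or range.

## Robot

A 6-joint arm with a two-finger parallel gripper is mounted at the origin on a cart in front of the work surface, level with it; the furniture and walls round the work are solid. World frame = base frame: x ahead of the robot, y to its left, z up, the work surface at z = 0. Lengths are in m, angles in degrees, forces in N, time in s.
With the tool pointing down it reaches from about 0.35 to 0.975 m from the base axis. Payload 7.1 kg.
Tool frame: the origin (TCP) lies at the very end of the fingers, on their centre line; the grasp point (between the pads) lies 19 mm behind it; z points along the fingers, y is the line along which they close (so a half turn about z gives the same grasp; the last joint's range is limited). The gripper opens to 88 mm and grips with 3 to 60 N. Pads are 20 mm wide; open, the fingers measure 115 mm over their backs; the gripper's body (75 mm by 178 mm) begins 61 mm behind the grasp point.
Start: joints at [-67.323, 24.242, 93.386, -0, 62.372, -1.089], TCP at [0.252, -0.572, 0.199] pointing down, gripper open.
Joint ranges: [-172.04, 172.04], [-51.8, 120.97], [4.93, 147.93], [-75.15, 255.16], [6.16, 154.13], [-145.62, 145.62]. Speed limits (degrees/s): [136.94, 136.94, 172.46, 180, 180, 180].

## Interface

Orientations are given as [roll, pitch, yaw] about the fixed x, y, z axes, in that order (R = Rz(yaw) Ry(pitch) Rx(roll)).
In Python, from plant import telemetry, get_image, workorder gives the robot as it stands.
- The arm moves only by the shell command python3 -m crank 'ROWS'. ROWS is JSON, a list of rows, each a list of 7 numbers: the opening, from -1 (shut) to 1 (fully open), then the shift along the tool's x, y, z as a fraction of full scale, then the turn, a rotation vector about the tool's x, y, z as a fraction of full scale. In form: [[gripper, tx, ty, tz, rx, ry, rz], ...]. A call has 1 to 10 rows; each row is the pose to reach, as a shift and turn from the pose commanded when the call began, along the tool's axes at that moment; what a row does not reach only later rows make up. Full scale, the value 1, is 0.15 m for a shift and 45 degrees for a turn. A row lasts 1/12 s, in which the tool goes at most 41.7 mm and 7.16 degrees, less where a joint would pass 70% of its speed; a pose out of reach is approached as far as the arm can. A call with a number of a shift or a turn outside -1 to 1 is refused whole. A call with a gripper value outside its range is refused whole. The fingers move at their own pace and stop on an object; the grip force is fixed at half the most. Time passes only in rows, so rows that repeat a pose let the fingers close. It gives the time, the measured TCP pose, the force, the opening and the grip force at its end, in the units of the state.
- telemetry.get_obs(): the state, without advancing time (a new reading comes with each control period).
- get_image(name): name is "scene" or "top" or "wrist"; returns a dict with "frame" (480x640x3 uint8, red, green, blue), "mtx" (3x3 intrinsics, pixels), "cam_to_world" (4x4, takes a point from camera to world coordinates); the wrist camera has in their place "mount" (4x4, takes a point from camera to tool coordinates, whose origin is the TCP and whose axes are the flange's). Camera axes: x right, y up, looking along -z (the intrinsics and any distortion apply to the point x, -y, -z); pixel columns grow to the right and rows downward; lengths in m; the calibration is good to about 2 mm. The wrist camera is an equidistant fisheye: a pixel r from the principal point sees the ray r / f radians off the axis. A picture is of the moment at which its call begins: read the wrist's pose just before it. There is no depth.
- workorder.hand_in(): hands the job in; it is judged then, once.
The state is a dict: "time_s": time; "q": joint angles; "qd": joint speeds; "tau": joint torques, N m; "position": TCP position; "orientation": TCP orientation; "ft_force": force on the tool from outside, world axes, zero at the start; "ft_torque": the same for the moment, N m; "opening": finger opening in m; "gripper_force": force on a finger pad.
Only numpy, scipy, OpenCV 4.12 (cv2) and the standard library are available. Lean on these libraries where they do the work, as an engineer would, in place of code of your own. Each camera call takes 0.05 s, during which the arm holds its last target. There are 200 camera calls.

## Working session

There is one attempt and no reset: what is moved stays moved. The work goes in short steps, Python scripts to look and compute and a shell command to move; the robot and the scene stay as the last step left them, time stands still between calls to the robot, and variables do not carry over. Pictures are saved under pics/ and viewed, at most 10 in all, crops included, and the job is handed in when it is done.

```bash
mkdir -p pics; ls; python3 - <<'E'
from plant import telemetry,get_image
import cv2,json,numpy as np
o=telemetry.get_obs(); print(o)
cal={}
for n in("scene","top"):
    d=get_image(n); cv2.imwrite(f"pics/{n}0.png",d["frame"][...,::-1]); print(n,d["mtx"],d["cam_to_world"],[k for k in d])
    cal[n]=dict(K=np.array(d["mtx"]).tolist(),T=np.array(d["cam_to_world"]).tolist())
json.dump(cal,open("cal.json","w"))
E
```

```text
pics
{'time_s': 0.0, 'q': array([-6.73205329e+01,  2.42838899e+01,  9.34326498e+01, -1.01560163e-03,
        6.23726963e+01, -1.09027307e+00]), 'qd': array([-0.06608332, -0.00487319,  0.00217468,  0.00072745,  0.01758233,
        0.03215187]), 'tau': array([ 1.09243166e-05, -5.44625652e+01, -2.73665339e+01,  6.44508144e-02,
        2.28494470e-02, -1.13855617e-04]), 'position': array([ 0.25168088, -0.57141929,  0.19789929]), 'orientation': array([-1.79910763e+02, -7.99046271e-04,  2.37702112e+01]), 'ft_force': array([0.34312584, 0.44869397, 0.38847407]), 'ft_torque': array([0.02110074, 0.04017248, 0.01180961]), 'gripper_force': 0.0, 'opening': 0.0878071350546964}
scene [[487.07227599   0.         328.29914647]
 [  0.         487.07227599 230.82841639]
 [  0.           0.           1.        ]] [[ 0.59507839  0.33670997 -0.72973153 -0.36875109]
 [-0.80364033  0.24182103 -0.54376908 -0.94728175]
 [-0.00662804  0.91002691  0.41449618  0.62514273]
 [ 0.          0.          0.          1.        ]] ['frame', 'mtx', 'cam_to_world']
top [[442.48839324   0.         322.28435355]
 [  0.         442.48839324 232.09081196]
 [  0.           0.           1.        ]] [[-0.02996409  0.99221768 -0.12085621  0.46980345]
 [-0.99944519 -0.02798207  0.01806415 -0.21011241]
 [ 0.01454177  0.12133043  0.99250565  1.05526695]
 [ 0.          0.          0.          1.        ]] ['frame', 'mtx', 'cam_to_world']
```

View pics/scene0.png

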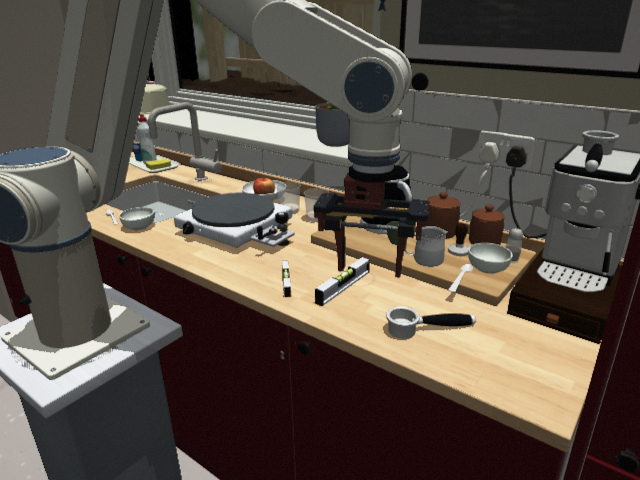

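View pics/top0.png

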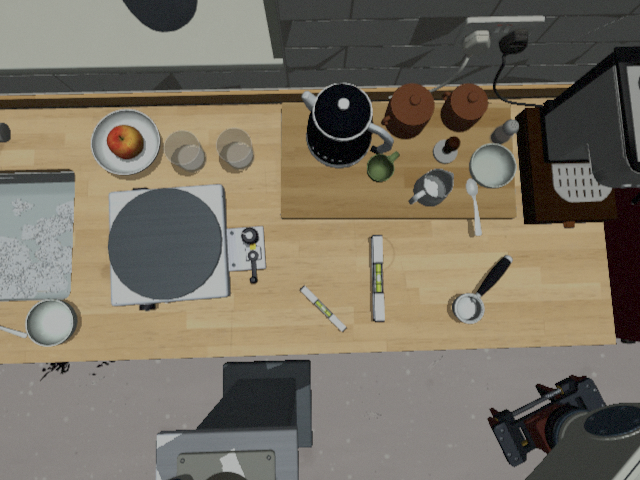

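The top view shows two levels: the large bar at (377,278), about 84 px (≈200 mm) long, and a small one at (323,308), about 61 px (≈140 mm) long. The large one fits the 200 mm description. The knob is at (250,236), the lever post at (254,280), the plate's middle near (165,244), and the tumblers at (185,152) and (236,150). Next I enlarge both views to confirm.

```bash
python3 - <<'E'
import cv2
a=cv2.imread("pics/top0.png")[215:345,220:400]; cv2.imwrite("pics/topc.png",cv2.resize(a,None,fx=4.4,fy=4.4,interpolation=cv2.INTER_CUBIC))
a=cv2.imread("pics/scene0.png")[180:310,170:380]; cv2.imwrite("pics/scenec.png",cv2.resize(a,None,fx=3.8,fy=3.8,interpolation=cv2.INTER_CUBIC))
E
```

```text
(no output)
```

View pics/topc.png

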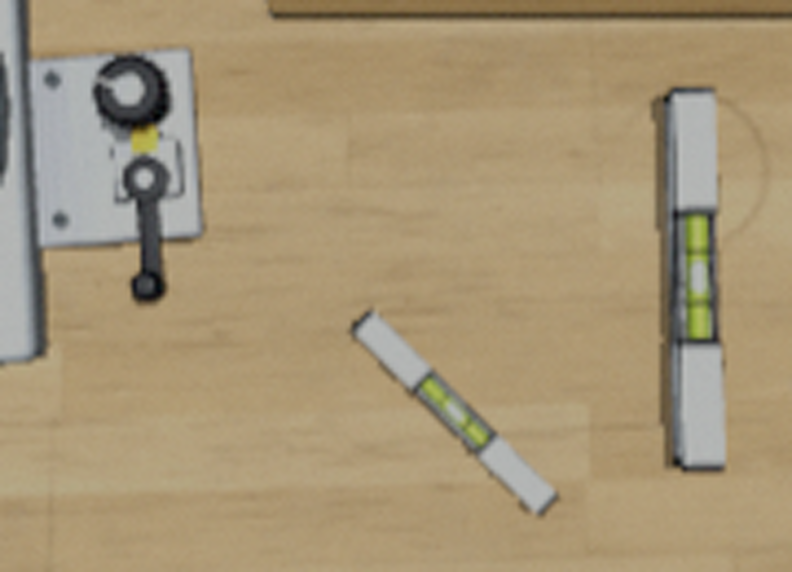

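View pics/scenec.png

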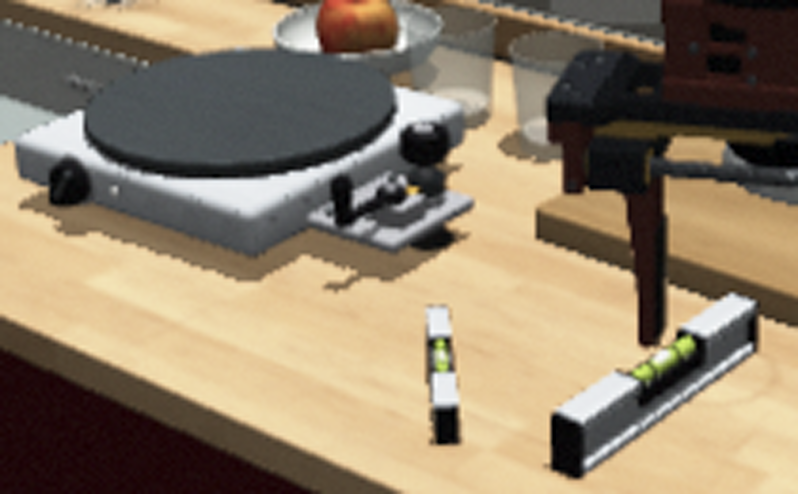

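The crops confirm the target: the bar whose top runs from crop (691,90) to (702,467) in the top view is the 200 mm one. The lever post is at (148,286), the pivot at (145,178) and the knob at (131,92). In the scene crop the post top is at (342,178), the knob top at (424,128) and the bar's middle at (656,356).

```bash
cat > h.py <<'E'
import json,numpy as np
from scipy.optimize import least_squares
C=json.load(open("cal.json"))
def ray(n,p):
    K=np.array(C[n]["K"]);T=np.array(C[n]["T"])
    d=np.linalg.inv(K)@[p[0],p[1],1]; d=T[:3,:3]@[d[0],-d[1],-d[2]]
    return T[:3,3],d/np.linalg.norm(d)
def tri(a,b):
    (o1,d1),(o2,d2)=ray("top",a),ray("scene",b)
    s=np.linalg.lstsq(np.c_[d1,-d2],o2-o1,rcond=None)[0]
    p,q=o1+s[0]*d1,o2+s[1]*d2
    return (p+q)/2,np.linalg.norm(p-q)
def onz(n,p,z):
    o,d=ray(n,p); return o+d*(z-o[2])/d[2]
tc=lambda x,y:(220+x/4.4-.4,215+y/4.4-.4)
sc=lambda x,y:(170+x/3.8-.4,180+y/3.8-.4)
E
python3 - <<'E'
from h import *
np.set_printoptions(precision=4,suppress=True)
for n,a,b in [("knobtop",(131,92),(424,129)),("post",(148,286),(342,178)),("pivot",(145,178),(395,186)),("lev_mid",(697,278),(656,356)),("lev_far",(692,90),(745,297)),("lev_near",(702,467),(568,415))]:
    print(n,*tri(tc(*a),sc(*b)))
import cv2
im=cv2.imread("pics/top0.png"); hsv=cv2.cvtColor(im,cv2.COLOR_BGR2HSV)
m=((im.max(2)<95)).astype(np.uint8); m[:, :105]=0;m[:,232:]=0;m[:180]=0;m[306:]=0
m=cv2.morphologyEx(m,cv2.MORPH_OPEN,np.ones((15,15)))
c=max(cv2.findContours(m,0,1)[0],key=cv2.contourArea)[:,0]
P=np.array([onz("top",p,.076) for p in c])
r=least_squares(lambda v:np.hypot(P[:,0]-v[0],P[:,1]-v[1])-v[2],[.5,.1,.125],loss='soft_l1',f_scale=.001).x; print("plate",r,cv2.minEnclosingCircle(c))
pc=np.array([*r[:2]]); s=cv2.imread("pics/scene0.png").max(2); 
E
```

```text
knobtop [ 0.5843 -0.0687  0.0934] 0.0011493528404799285
post [ 0.4884 -0.0755  0.0894] 0.0011360539137426605
pivot [ 0.5445 -0.0716  0.0616] 0.003595140198117212
lev_mid [ 0.4846 -0.3531  0.0376] 0.00026758163991615877
lev_far [ 0.5838 -0.3558  0.0388] 0.0024012605046642202
lev_near [ 0.3892 -0.3525  0.0401] 0.003764702485383372
plate [0.5755 0.1234 0.1215] ((164.0068817138672, 242.6675262451172), 57.1385612487793)
```

Checks: plate centre (0.5755, 0.1234). The knob is 193 mm from it (190 expected), so the griddle's yaw is about 2.6°. The post top at z = 0.089 and the bar top at 0.038–0.040 also agree with the text. First I move above the lever post.

```bash
python3 -m crank '[[0,0.925,-0.797,0,0,0,0],[0,0.925,-0.797,0,0,0,0],[0,0.925,-0.797,0,0,0,0],[0,0.925,-0.797,0,0,0,0],[0,0.925,-0.797,0,0,0,0],[0,0.925,-0.797,0,0,0,0]]'
python3 -m crank '[[0,0.925,-0.797,0,0,0,0],[0,0.925,-0.797,0,0,0,0],[0,0.925,-0.797,0,0,0,0],[0,0.925,-0.797,0,0,0,0],[0,0.925,-0.797,0,0,0,0],[0,0.925,-0.797,0,0,0,0]]'
python3 -m crank '[[0,0.925,-0.797,0.3,0,0,0.47],[0,0.925,-0.797,0.3,0,0,0.47],[0,0.925,-0.797,0.3,0,0,0.47],[0,0.925,-0.797,0.3,0,0,0.47],[0,0.925,-0.797,0.3,0,0,0.47],[0,0.925,-0.797,0.3,0,0,0.47],[0,0.925,-0.797,0.3,0,0,0.47],[0,0.925,-0.797,0.3,0,0,0.47],[0,0.925,-0.797,0.3,0,0,0.47]]'
cat > w.py <<'E'
import cv2,sys,numpy as np
from plant import telemetry,get_image
def shot(name):
    o=telemetry.get_obs(); d=get_image("wrist"); cv2.imwrite(f"pics/{name}.png",d["frame"][...,::-1]); return o,d
if __name__=="__main__":
    o,d=shot(sys.argv[1]); print(o["position"],o["orientation"],o["time_s"],d["mtx"],d["mount"])
E
python3 w.py w1
```

```text
time_s: 0.6
position: [0.3315, -0.4032, 0.1984]
orientation: [-179.9, -0.0, 24.0]
ft_force: [-0.5, 0.1, 1.1]
opening: 0.051
gripper_force: 0.0
time_s: 1.1
position: [0.4106, -0.2395, 0.1986]
orientation: [-180.0, -0.0, 24.0]
ft_force: [-0.1, -0.1, -0.5]
opening: 0.0439
gripper_force: 0.0
time_s: 1.85
position: [0.4882, -0.0777, 0.1538]
orientation: [180.0, -0.0, 2.5]
ft_force: [0.3, -0.2, 0.4]
opening: 0.0438
gripper_force: 0.0
[ 0.48817762 -0.07772791  0.15384545] [ 1.79976015e+02 -8.67695110e-03  2.51804666e+00] 1.85 [[371.64829954   0.         315.45111785]
 [  0.         371.64829954 243.76443044]
 [  0.           0.           1.        ]] [[ 1.80459135e-04  9.54489479e-01  2.98244533e-01  8.21968865e-02]
 [ 9.99999272e-01  1.83476527e-04 -1.19226131e-03 -1.53219522e-03]
 [-1.19272175e-03  2.98244531e-01 -9.54488752e-01 -1.86642176e-01]
 [ 0.00000000e+00  0.00000000e+00  0.00000000e+00  1.00000000e+00]]
```

View pics/w1.png

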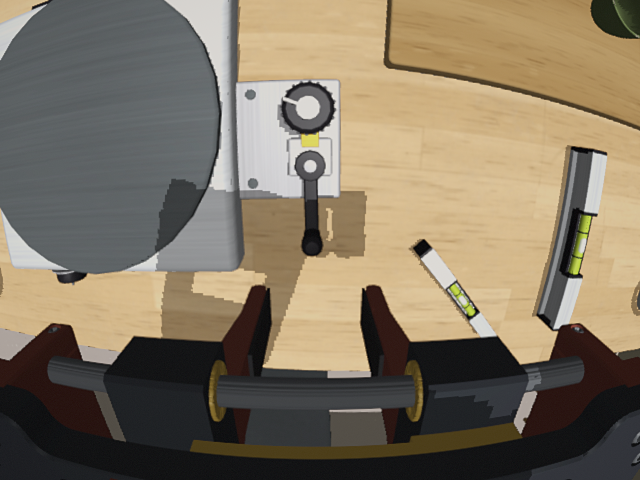

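The wrist view shows the lever post top at (312,240), the pivot at (310,165) and the knob at (307,108). The way between the fingers is clear.

```bash
cat >> h.py <<'E'
from scipy.spatial.transform import Rotation as Ro
WK=(371.648,315.451,243.764)
WM=np.array([[1.80459135e-04,9.54489479e-01,2.98244533e-01,8.21968865e-02],[9.99999272e-01,1.83476527e-04,-1.19226131e-03,-1.53219522e-03],[-1.19272175e-03,2.98244531e-01,-9.54488752e-01,-1.86642176e-01],[0,0,0,1]])
def wray(pos,ori,p):
    f,cx,cy=WK; u=np.array([p[0]-cx,p[1]-cy]); r=np.hypot(*u); t=r/f
    d=np.array([*(np.sin(t)*u/r),np.cos(t)]); d=np.array([d[0],-d[1],-d[2]])
    R=Ro.from_euler("xyz",ori,degrees=True).as_matrix()
    return pos+R@WM[:3,3],R@WM[:3,:3]@d
def wz(pos,ori,p,z):
    o,d=wray(np.array(pos),ori,p); return o+d*(z-o[2])/d[2]
def wproj(pos,ori,X):
    R=Ro.from_euler("xyz",ori,degrees=True).as_matrix()
    c=WM[:3,:3].T@(R.T@(np.array(X)-pos)-WM[:3,3]); c=np.array([c[0],-c[1],-c[2]])
    t=np.arctan2(np.hypot(c[0],c[1]),c[2]); f,cx,cy=WK
    return np.array([cx,cy])+f*t*c[:2]/np.hypot(c[0],c[1])
E
python3 - <<'E'
from h import *
p,o=[.48818,-.07773,.15385],[179.976,-.0087,2.518]
for n,q,z in [("post",(312,239),.09),("knob",(307.5,107.5),.0925),("pivot",(310,165),.07),("levmid",(580,243),.04)]: print(n,wz(p,o,q,z))
E
```

```text
post [ 0.49546147 -0.07378576  0.09      ]
knob [ 0.58586499 -0.06701558  0.0925    ]
pivot [ 0.54545065 -0.0700822   0.07      ]
levmid [ 0.48913807 -0.3486218   0.04      ]
```

```bash
python3 -m crank '[[0,0,-0.027,0.25,0,0,0],[0,0,-0.027,0.4,0,0,0],[0,0,-0.027,0.572,0,0,0],[0,0,-0.027,0.572,0,0,0],[0,0,-0.027,0.572,0,0,0]]'
python3 -m crank '[[-1,0,0,0,0,0,0],[-1,0,0,0,0,0,0],[-1,0,0,0,0,0,0],[-1,0,0,0,0,0,0],[-1,0,0,0,0,0,0],[-1,0,0,0,0,0,0]]'
```

```text
time_s: 2.32
position: [0.4871, -0.0729, 0.0675]
orientation: [-180.0, 0.1, 2.5]
ft_force: [1.1, 0.1, 0.7]
opening: 0.044
gripper_force: 0.0
time_s: 2.82
position: [0.4884, -0.0719, 0.0684]
orientation: [180.0, -0.0, 2.6]
ft_force: [-0.8, 0.4, 0.8]
opening: 0.0076
gripper_force: 0.0
```

```bash
python3 - <<'E'
import cv2,numpy as np
from w import *
o,d=shot("w2"); print(o["opening"],o["gripper_force"],o["position"])
t=get_image("scene")["frame"][...,::-1]
a=cv2.resize(d["frame"][...,::-1][130:380,200:440],(400,417)); b=cv2.resize(t[170:280,200:300],(400,440))
c=np.zeros((440,800,3),np.uint8); c[:417,:400]=a; c[:,400:]=b; cv2.imwrite("pics/c2.png",c)
E
```

```text
0.0075565500086274585 0.0 [ 0.48839747 -0.07194096  0.06836564]
```

View pics/c2.png

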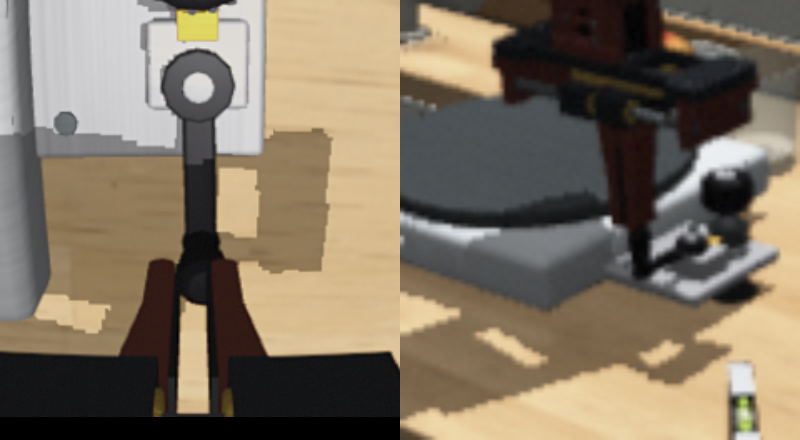

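The fingertips hold only the post's rear edge: the post top is at full-image pixel (319,299), ahead of the pads. I measure from this pose.

```bash
python3 - <<'E'
from h import *
p,o=[.4884,-.0719,.0684],[180,0,2.6]
for z in(.083,.09): print(wz(p,o,(319,298),z), wz(p,o,(319,180),.07))
for x in(.488,.493,.498,.503): print(x,wproj(p,o,(x,-.0735,.09)),wproj(p,o,(x,-.0735,.06)))
p,o=[.48818,-.07773,.15385],[179.976,-.0087,2.518]
for x in(.488,.493,.498,.503): print(x,wproj(p,o,(x,-.0735,.09)),wproj(p,o,(x,-.0735,.06)))
E
```

```text
[ 0.48777019 -0.07243416  0.083     ] [ 0.54612635 -0.06974578  0.07      ]
[ 0.49113395 -0.07219843  0.09      ] [ 0.54612635 -0.06974578  0.07      ]
0.488 [321.3159522  303.78221917] [320.48474167 280.19842798]
0.493 [321.84414327 294.68205532] [320.93044427 272.05686701]
0.498 [322.38089372 285.36752772] [321.38173474 263.77094368]
0.503 [322.92568706 275.84312216] [321.83824512 255.34526111]
0.488 [311.16267121 249.05424295] [311.52151751 237.16430219]
0.493 [311.45074451 242.32427868] [311.78432364 231.04014201]
0.498 [311.74297494 235.51833217] [312.05031054 224.8599142 ]
0.503 [312.03924846 228.63975787] [312.31938327 218.62631518]
```

```bash
python3 -m crank '[[0,0,0,0,0,0,0],[0,0,0,0,0,0,0],[0,0.06,0.01,0,0,0,0],[0,0.06,0.01,0,0,0,0],[0,0.06,0.01,0,0,0,0]]'
python3 -m crank '[[-1,0,0,0,0,0,0],[-1,0,0,0,0,0,0],[-1,0,0,0,0,0,0],[-1,0,0,0,0,0,0],[-1,0,0,0,0,0,0],[-1,0,0,0,0,0,0],[-1,0,0,0,0,0,0]]'; python3 w.py w3|head -1
```

```text
time_s: 3.33
position: [0.498, -0.0731, 0.0679]
orientation: [180.0, -0.0, 2.6]
ft_force: [-0.0, 0.2, -0.3]
opening: 0.0308
gripper_force: 0.0
time_s: 3.92
position: [0.4972, -0.073, 0.0679]
orientation: [180.0, -0.0, 2.6]
ft_force: [0.4, 0.5, -0.8]
opening: 0.0004
gripper_force: 0.0
[ 0.49716476 -0.07303396  0.06790015] [ 1.79999592e+02 -1.72530100e-03  2.61751896e+00] 3.9167 [[371.64829954   0.         315.45111785]
```

```bash
python3 - <<'E'
import cv2,numpy as np
from plant import get_image
d=cv2.imread("pics/w3.png"); t=get_image("scene")["frame"][...,::-1]; u=get_image("top")["frame"][...,::-1]
a=cv2.resize(d[130:380,200:440],(400,417),interpolation=2); b=cv2.resize(t[190:270,220:310],(400,356),interpolation=2)
c=np.zeros((600,800,3),np.uint8); c[:417,:400]=a; c[:356,400:]=b; c[356:596,400:800]=cv2.resize(u[200:296,200:360],(400,240)); cv2.imwrite("pics/c3.png",c)
E
```

```text
(no output)
```

View pics/c3.png

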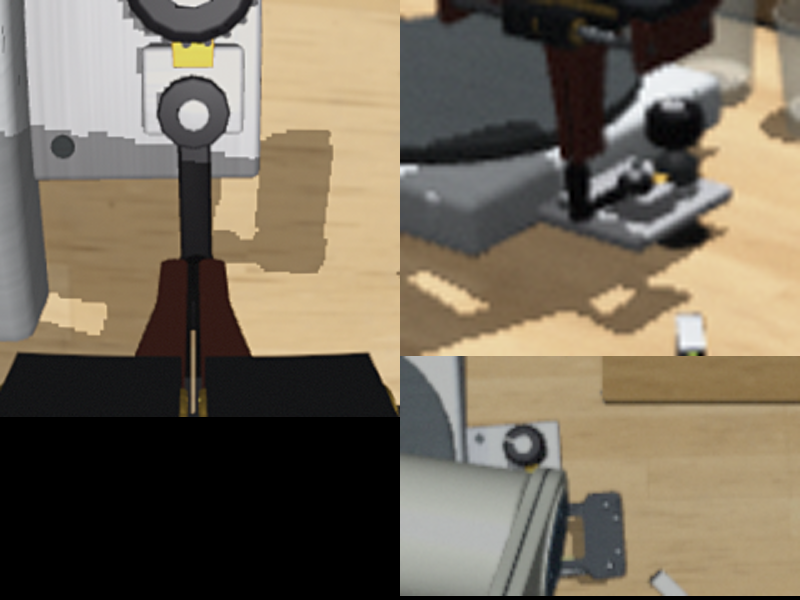

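The scene shows the fingers closing above or beside the post, with the tip at about (262,226). I compare that with where the reported TCP should appear.

```bash
python3 - <<'E'
from h import *
def sproj(X,n="scene"):
    K=np.array(C[n]["K"]);T=np.array(C[n]["T"]); c=T[:3,:3].T@(np.array(X)-T[:3,3]); q=K@[c[0],-c[1],-c[2]]; return q[:2]/q[2]
for z in(.06,.068,.08,.09): print(z,sproj((.4972,-.073,z)),sproj((.489,-.0735,z)),sproj((.543,-.0705,z)))
for z in(.06,.068,.08,.09): print(z,wproj([.4972,-.073,.0679],[180,0,2.6],(.4972,-.073,z)),wproj([.4972,-.073,.0679],[180,0,2.6],(.5072,-.073,z)))
E
```

```text
0.06 [261.65789031 234.93138286] [259.71234659 236.00182562] [272.27600191 229.15635226]
0.068 [261.47346548 232.29183229] [259.52221223 233.35254333] [272.12189231 226.56971861]
0.08 [261.19510818 228.30788856] [259.23522905 229.35379476] [271.88932714 222.66625711]
0.09 [260.96155231 224.96515792] [258.99442786 225.99853401] [271.69422709 219.39162427]
0.06 [317.71634538 279.7793872 ] [318.57000245 263.29315092]
0.068 [317.81665395 285.45600128] [318.70527266 268.46516958]
0.08 [317.98082172 294.77767034] [318.92745666 276.98844611]
0.09 [318.13183069 303.38676736] [319.13274532 284.89504755]
```

```bash
python3 - <<'E'
from h import *
def sproj(X,n="scene"):
    K=np.array(C[n]["K"]);T=np.array(C[n]["T"]); c=T[:3,:3].T@(np.array(X)-T[:3,3]); q=K@[c[0],-c[1],-c[2]]; return q[:2]/q[2]
P=np.array([.2517,-.5714,.1979]);y=np.array([.403,-.915,0])
for dz in(0,.01,.02,.03):
  for s in(-1,1): print(dz,s,sproj(P+s*.05*y+[0,0,dz]))
import cv2
a=cv2.imread("pics/scene0.png")[180:310,310:440]; cv2.imwrite("pics/f.png",cv2.resize(a,None,fx=4,fy=4,interpolation=2))
E
```

```text
0 -1 [340.53780175 279.69349211]
0 1 [398.47655571 285.95777375]
0.01 -1 [340.55975342 274.65948815]
0.01 1 [398.79194856 280.83051754]
0.02 -1 [340.58192274 269.57557384]
0.02 1 [399.11054641 275.65115853]
0.03 -1 [340.60431295 264.44100324]
0.03 1 [399.43239835 270.41889848]
```

View pics/f.png

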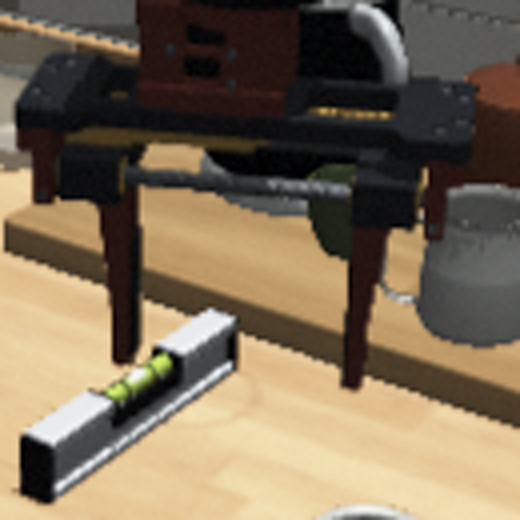

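Both views put the real fingertips about 20 mm higher than the reported TCP, so the fingers closed above the post. I open, go 20 mm lower and grip again, watching the force.

```bash
python3 -m crank '[[0,0,0,0,0,0,0],[0,0,0,0,0,0,0],[0,0,0,0,0,0,0],[0,-0.05,0,0,0,0,0],[0,-0.05,0,0,0,0,0],[0,-0.05,0,0.05,0,0,0],[0,-0.05,0,0.1,0,0,0],[0,-0.05,0,0.133,0,0,0],[0,-0.05,0,0.133,0,0,0]]'
python3 -m crank '[[-1,0,0,0,0,0,0],[-1,0,0,0,0,0,0],[-1,0,0,0,0,0,0],[-1,0,0,0,0,0,0],[-1,0,0,0,0,0,0],[-1,0,0,0,0,0,0],[-1,0,0,0,0,0,0]]'
```

```text
time_s: 4.82
position: [0.4888, -0.0732, 0.0465]
orientation: [-180.0, 0.1, 2.6]
ft_force: [-0.3, -0.4, 0.6]
opening: 0.0438
gripper_force: 0.0
time_s: 5.4
position: [0.4899, -0.0739, 0.0481]
orientation: [180.0, -0.0, 2.6]
ft_force: [-0.4, -5.9, 0.8]
opening: 0.0151
gripper_force: 30.0
```

Gripped at 15 mm with 30 N, so the true tip is about 20 mm above the reported TCP. Now I swing the lever open.

```bash
python3 -m crank '[[-1,0.003,0.048,0,0,0,-0.08],[-1,0.011,0.091,0,0,0,-0.16],[-1,0.025,0.133,0,0,0,-0.24],[-1,0.045,0.176,0,0,0,-0.32],[-1,0.068,0.213,0,0,0,-0.39],[-1,0.096,0.247,0,0,0,-0.47],[-1,0.127,0.278,0,0,0,-0.55],[-1,0.162,0.304,0,0,0,-0.62],[-1,0.2,0.327,0,0,0,-0.7],[-1,0.234,0.342,0,0,0,-0.76]]'
python3 -m crank '[[-1,0,0,0,0,0,0],[-1,0,0,0,0,0,0]]'; python3 w.py w4|head -1
```

```text
time_s: 6.23
position: [0.5232, -0.122, 0.0474]
orientation: [-179.6, 0.3, 37.0]
ft_force: [-9.8, 2.2, 8.5]
opening: 0.0151
gripper_force: 30.0
time_s: 6.4
position: [0.5243, -0.1223, 0.0475]
orientation: [-179.7, 0.2, 36.9]
ft_force: [-7.0, -0.5, 5.6]
opening: 0.0146
gripper_force: 30.0
[ 0.52430803 -0.1223006   0.04749821] [-179.745941      0.21532854   36.88147827] 6.4 [[371.64829954   0.         315.45111785]
```

```bash
python3 -m crank '[[-1,0.008,0.015,0,0,0,0],[-1,0.016,0.029,0,0,0,0],[-1,0.016,0.029,0,0,0,0]]'
python3 -m crank '[[0.1,0,0,0,0,0,0],[0.1,0,0,0,0,0,0],[0.1,0,0,0,0,0,0],[0.1,0,0,0,0,0,0],[0.1,0,0,-0.3,0,0,0],[0.1,0,0,-0.6,0,0,0],[0.1,0,0,-0.8,0,0,0],[0.1,0,0,-0.8,0,0,0]]'
python3 - <<'E'
from w import *
from h import *
o,d=shot("w5"); t=get_image("top")["frame"][...,::-1]; cv2.imwrite("pics/t5.png",t)
c=np.zeros((600,800,3),np.uint8); c[:480,:640]=d["frame"][...,::-1]; cv2.imwrite("pics/c5.png",c[:480,:640])
print(o["position"],o["orientation"],WM[0,0])
p,r=o["position"],o["orientation"]
E
```

```text
time_s: 6.7
position: [0.5282, -0.1238, 0.0474]
orientation: [-179.7, 0.2, 36.9]
ft_force: [-8.3, 2.4, 7.0]
opening: 0.0152
gripper_force: 30.0
time_s: 7.37
position: [0.5363, -0.1262, 0.175]
orientation: [179.5, -0.4, 36.8]
ft_force: [1.1, -0.9, 0.9]
opening: 0.0481
gripper_force: 0.0
[ 0.53632632 -0.12620231  0.17495231] [179.47051025  -0.43693745  36.81011963] 0.000180459135
```

View pics/c5.png

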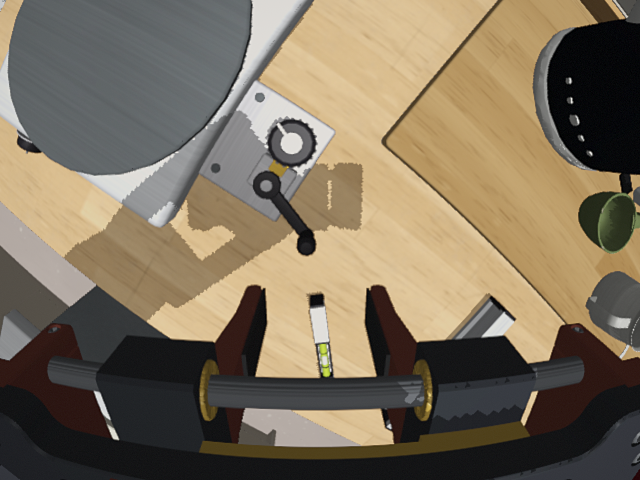

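The lever is fully open (≈1.22 rad by the gripped position). In this view the pivot is at (266,185), the post at (307,240) and the knob at (292,142). Now I go above the large level at (0.486, −0.352).

```bash
python3 -m crank '[[0.4,-0.585,0.503,0,0,0,0],[0.4,-0.585,0.503,0,0,0,0],[0.4,-0.585,0.503,0,0,0,0],[0.4,-0.585,0.503,0,0,0,0]]'
python3 -m crank '[[0.4,-0.585,0.503,0.1,0,0,0.84],[0.4,-0.585,0.503,0.1,0,0,0.84],[0.4,-0.585,0.503,0.2,0,0,0.84],[0.4,-0.585,0.503,0.3,0,0,0.84],[0.4,-0.585,0.503,0.3,0,0,0.84],[0.4,-0.585,0.503,0.3,0,0,0.84],[0.4,-0.585,0.503,0.3,0,0,0.84],[0.4,-0.585,0.503,0.3,0,0,0.84],[0.4,-0.585,0.503,0.3,0,0,0.84]]'
python3 - <<'E'
from w import *
from h import *
o,d=shot("w6"); p,r=o["position"],o["orientation"]; print(p,r)
f=d["frame"].astype(int)
# rows across the bar and the green vial
hsv=cv2.cvtColor(d["frame"],cv2.COLOR_RGB2HSV)
g=((hsv[...,0]>25)&(hsv[...,0]<45)&(hsv[...,1]>140)&(hsv[...,2]>80)).astype(np.uint8)
n,l,s,c=cv2.connectedComponentsWithStats(g)
for i in range(1,n):
    if s[i][4]>25: print(s[i],c[i],wz(p,r,c[i],.037))
w=((hsv[...,1]<40)&(hsv[...,2]>140)).astype(np.uint8); n,l,s,c=cv2.connectedComponentsWithStats(w)
for i in range(1,n):
    if s[i][4]>150: print("white",s[i],c[i],wz(p,r,c[i],.04))
E
```

```text
time_s: 7.8
position: [0.5048, -0.2421, 0.1661]
orientation: [-179.9, 0.1, 36.6]
ft_force: [0.1, 0.4, -0.1]
opening: 0.0615
gripper_force: 0.0
time_s: 8.55
position: [0.4813, -0.3504, 0.1221]
orientation: [-180.0, 0.1, -0.9]
ft_force: [-0.2, -0.5, -0.5]
opening: 0.0615
gripper_force: 0.0
[ 0.48131303 -0.35040884  0.12211224] [-1.79951092e+02  5.91554056e-02 -8.81263250e-01]
[315 193  15  24 325] [321.84       204.32615385] [ 0.50920943 -0.35432209  0.037     ]
[315 218  14  33 198] [320.75252525 232.73232323] [ 0.48724278 -0.35325885  0.037     ]
[315 252  14  22 296] [321.48648649 262.36486486] [ 0.46326991 -0.35357095  0.037     ]
[158 284  42  39 291] [180.00343643 304.06872852] [ 0.42624631 -0.23243402  0.037     ]
white [ 568    0   28  132 1391] [586.2473041   58.95758447] [ 0.64230433 -0.58429384  0.04      ]
white [617   0  23  20 258] [630.7751938    6.46511628] [ 0.71260443 -0.6541775   0.04      ]
white [  0 104  37  78 948] [ 22.54746835 134.55696203] [ 0.58613383 -0.08798463  0.04      ]
white [ 307  105   32   83 2529] [322.32265718 145.56306841] [ 0.55298744 -0.35514635  0.04      ]
white [  0 195  18  20 253] [  7.60474308 204.59683794] [ 0.52338347 -0.05427449  0.04      ]
white [317 225   9  19 152] [321.34868421 234.09210526] [ 0.48701859 -0.3536625   0.04      ]
white [120 249  19  25 249] [129.27309237 260.72690763] [ 0.46690366 -0.19218841  0.04      ]
white [168 271  50  45 168] [194.26190476 295.10119048] [ 0.43644258 -0.24806247  0.04      ]
white [ 510  270   58   71 1700] [537.00411765 303.35176471] [ 0.41857719 -0.55313106  0.04      ]
white [ 308  280   28   64 1500] [322.12466667 314.728     ] [ 0.41866159 -0.35363953  0.04      ]
white [230 407 169   8 700] [308.44714286 410.86714286] [ 0.31175859 -0.33985149  0.04      ]
```

The level's middle comes out at (0.486, −0.354), the top at z = 0.04 and yaw about −1°. I descend and grip.

```bash
python3 -m crank '[[0.4,0.031,0.024,0.2,0,0,0],[0.4,0.031,0.024,0.4,0,0,0],[0.4,0.031,0.024,0.6,0,0,0],[0.4,0.031,0.024,0.75,0,0,0],[0.4,0.031,0.024,0.813,0,0,0],[0.4,0.031,0.024,0.813,0,0,0]]'
python3 -m crank '[[-1,0,0,0,0,0,0],[-1,0,0,0,0,0,0],[-1,0,0,0,0,0,0],[-1,0,0,0,0,0,0],[-1,0,0,0,0,0,0],[-1,0,0,0,0,0,0],[-1,0,0,0,0,0,0],[-1,0,0,0,0,0,0]]'
```

```text
time_s: 9.1
position: [0.4848, -0.3534, -0.0012]
orientation: [-179.9, 0.2, -0.9]
ft_force: [1.1, -0.4, -0.5]
opening: 0.0613
gripper_force: 0.0
time_s: 9.77
position: [0.4864, -0.355, 0.0016]
orientation: [180.0, -0.0, -1.0]
ft_force: [-1.0, -0.2, 5.1]
opening: 0.0218
gripper_force: 30.0
```

```bash
python3 -m crank '[[-1,0,0,-0.2,0,0,0],[-1,0,0,-0.5,0,0,0],[-1,0,0,-0.8,0,0,0],[-1,0,0,-1,0,0,0],[-1,0,0,-1,0,0,0]]'
python3 -m crank '[[-1,0.134,-0.2,0,0,0,0],[-1,0.134,-0.4,0,0,0,0],[-1,0.134,-0.6,0,0,0,0],[-1,0.134,-0.798,0,0,0,0],[-1,0.134,-0.798,0,0,0,0]]'|sed -n 2p
python3 -m crank '[[-1,0.134,-0.2,0,0,0,0],[-1,0.134,-0.4,0,0,0,0],[-1,0.134,-0.6,0,0,0,0],[-1,0.134,-0.798,0,0,0,0],[-1,0.134,-0.798,0,0,0,0]]'|sed -n 2p
python3 -m crank '[[-1,0.134,-0.2,0,0,0,0],[-1,0.134,-0.4,0,0,0,0],[-1,0.134,-0.6,0,0,0,0],[-1,0.134,-0.798,0,0,0,0],[-1,0.134,-0.798,0,0,0,0]]'|sed -n 2p
python3 -m crank '[[-1,0.134,-0.2,0,0,0,0],[-1,0.134,-0.4,0,0,0,0],[-1,0.134,-0.6,0,0,0,0],[-1,0.134,-0.798,0,0,0,0],[-1,0.134,-0.798,0,0,0,0]]'|sed -n 2p
python3 -m crank '[[-1,0,0,0,0,0,-0.14],[-1,0,0,0,0,0,-0.28],[-1,0,0,0,0,0,-0.42],[-1,0,0,0,0,0,-0.56],[-1,0,0,0,0,0,-0.695],[-1,0,0,0,0,0,-0.695]]'|sed -n 3p
python3 -m crank '[[-1,0,0,0,0,0,-0.14],[-1,0,0,0,0,0,-0.28],[-1,0,0,0,0,0,-0.42],[-1,0,0,0,0,0,-0.56],[-1,0,0,0,0,0,-0.695],[-1,0,0,0,0,0,-0.695]]'|sed -n 3p
python3 -m crank '[[-1,0,0,0,0,0,-0.14],[-1,0,0,0,0,0,-0.28],[-1,0,0,0,0,0,-0.42],[-1,0,0,0,0,0,-0.56],[-1,0,0,0,0,0,-0.695],[-1,0,0,0,0,0,-0.695],[-1,0,0,0,0,0,-0.695]]'
```

```text
time_s: 10.18
position: [0.4897, -0.3574, 0.1583]
orientation: [179.6, -0.5, -1.0]
ft_force: [1.9, -1.1, -1.7]
opening: 0.0219
gripper_force: 30.0
position: [0.5066, -0.2305, 0.1494]
position: [0.5293, -0.1121, 0.1497]
position: [0.5522, 0.0066, 0.1501]
position: [0.5749, 0.1258, 0.1502]
orientation: [-180.0, 0.1, 30.5]
orientation: [-180.0, 0.0, 61.6]
time_s: 13.43
position: [0.5747, 0.1221, 0.1507]
orientation: [-180.0, 0.0, 92.4]
ft_force: [0.1, 0.6, -2.8]
opening: 0.0214
gripper_force: 30.0
```

```bash
python3 -m crank '[[-1,0,0,0.15,0,0,0],[-1,0,0,0.3,0,0,0],[-1,0,0,0.4,0,0,0],[-1,0,0,0.45,0,0,0],[-1,0,0,0.46,0,0,0],[-1,0,0,0.465,0,0,0],[-1,0,0,0.47,0,0,0],[-1,0,0,0.475,0,0,0],[-1,0,0,0.48,0,0,0]]'
python3 -m crank '[[-1,0,0,0.005,0,0,0],[-1,0,0,0.005,0,0,0]]'
```

```text
time_s: 14.18
position: [0.5755, 0.1228, 0.0799]
orientation: [179.9, -0.0, 92.8]
ft_force: [0.2, -0.3, -2.2]
opening: 0.0216
gripper_force: 30.0
time_s: 14.35
position: [0.5753, 0.1227, 0.0789]
orientation: [179.9, -0.0, 92.8]
ft_force: [-0.3, -1.1, -0.1]
opening: 0.0218
gripper_force: 30.0
```

```bash
python3 -m crank '[[-1,0,0,0.007,0,0,0],[-1,0,0,0.007,0,0,0]]'
python3 -m crank '[[0,0,0,0,0,0,0],[0,0,0,0,0,0,0],[0,0,0,0,0,0,0],[0,0,0,0,0,0,0],[0,0,0,-0.3,0,0,0],[0,0,0,-0.45,0,0,0],[0,0,0,-0.45,0,0,0],[0,0,0,-0.45,0,0,0],[0,0,0,-0.45,0,0,0],[0,0,0,-0.45,0,0,0]]'
python3 -m crank '[[0,0,0,0,0,0,0],[0,0,0,0,0,0,0],[0,0,0,0,0,0,0],[0,0,0,0,0,0,0],[0,0,0,0,0,0,0],[0,0,0,0,0,0,0],[0,0,0,0,0,0,0],[0,0,0,0,0,0,0]]'
cat > b.py <<'E'
from w import *
from h import *
o,d=shot(sys.argv[1]); p,r=o["position"],o["orientation"]; print(p,r,o["time_s"])
hsv=cv2.cvtColor(d["frame"],cv2.COLOR_RGB2HSV)
g=((hsv[...,0]>25)&(hsv[...,0]<45)&(hsv[...,1]>140)&(hsv[...,2]>80)).astype(np.uint8)
w=((hsv[...,1]<40)&(hsv[...,2]>140)).astype(np.uint8)
for nm,m,a in(("g",g,25),("w",w,60)):
    n,l,s,c=cv2.connectedComponentsWithStats(m)
    for i in range(1,n):
        if s[i][4]>a:
            X=wz(p,r,c[i],.115)
            if np.hypot(X[0]-.575,X[1]-.123)<.12:
                x,y,ww,h=s[i][:4]; e0=wz(p,r,(x+ww/2,y),.115);e1=wz(p,r,(x+ww/2,y+h),.115)
                print(nm,s[i],X[:2].round(4),"y ends",e0[1].round(4),e1[1].round(4))
E
python3 b.py w7
```

```text
time_s: 14.52
position: [0.5756, 0.1226, 0.0785]
orientation: [179.9, -0.0, 92.8]
ft_force: [-0.9, -2.4, 8.0]
opening: 0.0215
gripper_force: 30.0
time_s: 15.35
position: [0.5737, 0.1224, 0.1434]
orientation: [-179.9, 0.0, 92.8]
ft_force: [-0.7, 0.1, 0.6]
opening: 0.0437
gripper_force: 0.0
time_s: 16.02
position: [0.5748, 0.1226, 0.1447]
orientation: [180.0, -0.0, 92.8]
ft_force: [0.2, 0.8, 0.3]
opening: 0.0439
gripper_force: 0.0
[0.57477108 0.12263487 0.14472097] [ 1.79994712e+02 -1.03776744e-03  9.28410712e+01] 16.0167
g [308 217  18  29 461] [0.5732 0.1458] y ends 0.1539 0.1358
g [309 247  17  39 343] [0.5744 0.118 ] y ends 0.1351 0.1091
g [308 286  18  27 407] [0.5754 0.0995] y ends 0.1091 0.0897
w [ 299  107   37  104 3800] [0.5711 0.1885] y ends 0.2188 0.1576
w [305 217   4  87 250] [0.5676 0.1246] y ends 0.1536 0.096
w [326 217   4  87 269] [0.581  0.1264] y ends 0.1543 0.0967
w [311 244  14  24 270] [0.5746 0.1295] y ends 0.1371 0.1214
w [168 290  35  51 594] [0.4825 0.0742] y ends 0.1006 0.0599
w [432 290  35  51 602] [0.6715 0.0834] y ends 0.1092 0.0689
w [ 300  319   34   59 1927] [0.5774 0.0625] y ends 0.0852 0.0356
```

Bubble: the lines are at y = 0.135 and 0.109, and the bubble's middle is at about 0.129. That is roughly 7 mm too far towards the left (high) side, so the knob needs about 1.17 rad clockwise, which matches the text. Next I go to the knob.

```bash
python3 -m crank '[[0.36,-0.3,0,-0.1,0,0,0],[0.36,-0.637,0,-0.1,0,0,0],[0.36,-0.637,0,-0.1,0,0,0],[0.36,-0.637,0,-0.1,0,0,0]]'|sed -n 2p
python3 -m crank '[[0.36,-0.2,0,0,0,0,-0.15],[0.36,-0.4,0,0,0,0,-0.3],[0.36,-0.637,0,0,0,0,-0.45],[0.36,-0.637,0,0,0,0,-0.604],[0.36,-0.637,0,0,0,0,-0.604],[0.36,-0.637,0,0,0,0,-0.604]]'
python3 - <<'E'
from h import *
p5,r5=[.53633,-.1262,.17495],[179.47,-.437,36.81]
print(wz(p5,r5,(292,142.5),.0925),wz(p5,r5,(266,185),.065),wz(p5,r5,(307,243),.09))
E
```

```text
position: [0.5797, 0.0244, 0.16]
time_s: 16.9
position: [0.5841, -0.0675, 0.1594]
orientation: [-180.0, -0.0, 119.8]
ft_force: [-0.5, 0.0, 1.1]
opening: 0.0597
gripper_force: 0.0
[ 0.58581748 -0.06760016  0.0925    ] [ 0.54442142 -0.07008495  0.065     ] [ 0.53110736 -0.12152401  0.09      ]
```

```bash
python3 -m crank '[[0.36,0,0,0.2,0,0,0],[0.36,0,0,0.4,0,0,0],[0.36,0,0,0.55,0,0,0],[0.36,0,0,0.65,0,0,0],[0.36,0,0,0.69,0,0,0],[0.36,0,0,0.69,0,0,0]]'
python3 -m crank '[[-1,0,0,0,0,0,0],[-1,0,0,0,0,0,0],[-1,0,0,0,0,0,0],[-1,0,0,0,0,0,0],[-1,0,0,0,0,0,0],[-1,0,0,0,0,0,0]]'; python3 b.py w8
```

```text
time_s: 17.4
position: [0.5831, -0.0667, 0.0547]
orientation: [-179.9, -0.1, 120.0]
ft_force: [-0.7, 0.0, 0.5]
opening: 0.0596
gripper_force: 0.0
time_s: 17.9
position: [0.5859, -0.0678, 0.0574]
orientation: [179.8, 0.1, 120.0]
ft_force: [3.5, 4.0, 2.3]
opening: 0.0346
gripper_force: 30.0
[ 0.58590428 -0.06782448  0.05736077] [1.79810850e+02 8.32664416e-02 1.19994022e+02] 17.9
w [ 396    0   71  113 1277] [0.5642 0.0477] y ends 0.067 0.0298
w [ 413    0  114  145 8080] [0.5784 0.0538] y ends 0.0768 0.0284
```

```bash
python3 -m crank '[[-1,0,0,0,0,0,0.11],[-1,0,0,0,0,0,0.22],[-1,0,0,0,0,0,0.33],[-1,0,0,0,0,0,0.44],[-1,0,0,0,0,0,0.55],[-1,0,0,0,0,0,0.66],[-1,0,0,0,0,0,0.77],[-1,0,0,0,0,0,0.88],[-1,0,0,0,0,0,1]]'
python3 -m crank '[[-1,0,0,0,0,0,0.12],[-1,0,0,0,0,0,0.24],[-1,0,0,0,0,0,0.36],[-1,0,0,0,0,0,0.48],[-1,0,0,0,0,0,0.49],[-1,0,0,0,0,0,0.49]]'
```

```text
time_s: 18.7
position: [0.5863, -0.0678, 0.0574]
orientation: [179.8, -0.1, 74.8]
ft_force: [3.8, 3.6, 0.6]
opening: 0.0344
gripper_force: 30.0
time_s: 19.2
position: [0.5866, -0.0679, 0.0574]
orientation: [179.8, -0.2, 52.9]
ft_force: [5.0, 3.8, 0.2]
opening: 0.0348
gripper_force: 30.0
```

```bash
python3 -m crank '[[0.36,0,0,0,0,0,0],[0.36,0,0,0,0,0,0],[0.36,0,0,0,0,0,0],[0.36,0,0,0,0,0,0],[0.36,0,0,-0.3,0,0,0],[0.36,0,0,-0.5,0,0,0],[0.36,0,0,-0.67,0,0,0],[0.36,0,0,-0.67,0,0,0]]'
python3 -m crank '[[0.36,0.2,-0.2,0,0,0,-0.15],[0.36,0.4,-0.4,0,0,0,-0.3],[0.36,0.584,-0.533,0,0,0,-0.45],[0.36,0.584,-0.533,0,0,0,-0.6],[0.36,0.584,-0.533,0,0,0,-0.75],[0.36,0.584,-0.533,0,0,0,-0.89],[0.36,0.584,-0.533,0,0,0,-0.89],[0.36,0.584,-0.533,0,0,0,-0.89],[0.36,0.584,-0.533,0,0,0,-0.89]]'
python3 b.py w9
```

```text
time_s: 19.87
position: [0.5874, -0.0688, 0.1621]
orientation: [179.6, -0.2, 53.0]
ft_force: [1.0, 0.6, 1.0]
opening: 0.0597
gripper_force: 0.0
time_s: 20.62
position: [0.5728, 0.0496, 0.1562]
orientation: [-180.0, 0.0, 92.8]
ft_force: [-0.3, -0.1, -0.1]
opening: 0.0598
gripper_force: 0.0
[0.5728014  0.04960718 0.15620105] [-1.79952237e+02  1.42166360e-03  9.28160825e+01] 20.6167
g [317  93  19  30 493] [0.5731 0.1468] y ends 0.1555 0.137
g [318 125  17  41 314] [0.5743 0.1233] y ends 0.1358 0.1106
g [317 168  18  30 488] [0.5755 0.1006] y ends 0.1094 0.0906
w [ 161    0   86   96 3162] [0.4841 0.1979] y ends 0.2169 0.1526
w [ 308    0   38   86 3170] [0.5711 0.1875] y ends 0.2159 0.1598
w [ 401    0   84  109 3201] [0.6552 0.2064] y ends 0.2259 0.1525
w [314  95   3  99 288] [0.5676 0.1239] y ends 0.1539 0.0928
w [336  95   3  99 248] [0.5807 0.1274] y ends 0.1546 0.0935
w [321 133  12  25 286] [0.5745 0.1237] y ends 0.1309 0.1156
w [ 398  196   82  104 3021] [0.6623 0.047 ] y ends 0.0966 0.0232
w [ 309  204   35   90 2932] [0.5778 0.0576] y ends 0.0868 0.0254
w [ 171  207   71   93 2807] [0.4918 0.038 ] y ends 0.0818 0.0155
```

The bubble is centred (0.1233 against the lines' mid-point 0.1232). Now back to the lever post to swing it shut.

```bash
python3 -m crank '[[0,-0.3,-0.1,0,0,0,0],[0,-0.569,-0.178,0,0,0,0],[0,-0.569,-0.178,0,0,0,0],[0,-0.569,-0.178,0,0,0,0]]'|sed -n 2p
python3 -m crank '[[0,-0.3,-0.1,0,0,0,0.15],[0,-0.569,-0.178,0,0,0,0.3],[0,-0.569,-0.178,0,0,0,0.45],[0,-0.569,-0.178,0,0,0,0.6],[0,-0.569,-0.178,0,0,0,0.75],[0,-0.569,-0.178,0,0,0,0.9],[0,-0.569,-0.178,0,0,0,1],[0,-0.569,-0.178,0,0,0,1],[0,-0.569,-0.178,0,0,0,1]]'|sed -n 2,3p
python3 -m crank '[[0,0,0,0,0,0,0.12],[0,0,0,0,0,0,0.24],[0,0,0,0,0,0,0.24],[0,0,0,0,0,0,0.24]]'
python3 - <<'E'
from w import *
from h import *
o,d=shot("w10"); p,r=o["position"],o["orientation"]; f=d["frame"]
g=f.max(2); m=((g<60)).astype(np.uint8); m[300:]=0
for X in [(.529,-.123,.092),(.5445,-.070,.067)]: print(wproj(p,r,X))
n,l,s,c=cv2.connectedComponentsWithStats(m[60:280,200:420])
for i in range(1,n):
    if s[i][4]>80: print(s[i]+[200,60,0,0,0],c[i]+[200,60])
E
```

```text
position: [0.5504, -0.0389, 0.1567]
position: [0.5293, -0.1226, 0.1567]
orientation: [-180.0, -0.0, 48.2]
time_s: 22.08
position: [0.529, -0.123, 0.1567]
orientation: [-180.0, -0.0, 37.5]
ft_force: [0.2, 0.4, 0.4]
opening: 0.0438
gripper_force: 0.0
[317.11264619 248.66969274]
[273.48737329 181.79102897]
[200  60  46  65 151] [224.68211921  92.18543046]
[277 112  52  51 491] [301.38289206 136.7209776 ]
[ 259  166   66   92 1627] [293.85433313 210.22679779]
```

```bash
python3 -m crank '[[0,0,0,0.2,0,0,0],[0,0,0,0.4,0,0,0],[0,0,0,0.6,0,0,0],[0,0,0,0.718,0,0,0],[0,0,0,0.718,0,0,0],[0,0,0,0.718,0,0,0]]'
python3 -m crank '[[-1,0,0,0,0,0,0],[-1,0,0,0,0,0,0],[-1,0,0,0,0,0,0],[-1,0,0,0,0,0,0],[-1,0,0,0,0,0,0],[-1,0,0,0,0,0,0]]'
```

```text
time_s: 22.63
position: [0.5283, -0.1232, 0.0484]
orientation: [-179.9, 0.1, 37.3]
ft_force: [-0.4, 0.3, 0.8]
opening: 0.0441
gripper_force: 0.0
time_s: 23.13
position: [0.5292, -0.1231, 0.0498]
orientation: [180.0, -0.1, 37.2]
ft_force: [-0.7, 3.5, 5.3]
opening: 0.0151
gripper_force: 30.0
```

```bash
python3 - <<'E'
import numpy as np
P=np.array([.5444,-.0709]);a=np.radians(2.7);ps=np.radians(37.3);f0=1.236
pos=lambda f:P-.055*np.array([np.cos(f+a),np.sin(f+a)])
for k,f in enumerate(np.linspace(f0,-.03,11)[1:]):
    d=pos(f)-pos(f0); print(round(f,2),((d[0]*np.cos(ps)+d[1]*np.sin(ps))/.15).round(3),((d[0]*np.sin(ps)-d[1]*np.cos(ps))/.15).round(3),round(.077*(k+1),3))
E
```

```text
1.11 -0.025 -0.039 0.077
0.98 -0.045 -0.081 0.154
0.86 -0.059 -0.125 0.231
0.73 -0.068 -0.171 0.308
0.6 -0.071 -0.217 0.385
0.48 -0.068 -0.263 0.462
0.35 -0.059 -0.309 0.539
0.22 -0.045 -0.353 0.616
0.1 -0.025 -0.395 0.693
-0.03 0.0 -0.434 0.77
```

```bash
python3 -m crank '[[-1,-0.025,-0.039,0,0,0,0.077],[-1,-0.045,-0.081,0,0,0,0.154],[-1,-0.059,-0.125,0,0,0,0.231],[-1,-0.068,-0.171,0,0,0,0.308],[-1,-0.071,-0.217,0,0,0,0.385],[-1,-0.068,-0.263,0,0,0,0.462],[-1,-0.059,-0.309,0,0,0,0.539],[-1,-0.045,-0.353,0,0,0,0.616],[-1,-0.025,-0.395,0,0,0,0.693],[-1,0,-0.434,0,0,0,0.77]]'
python3 -m crank '[[-1,0,0,0,0,0,0],[-1,0,0,0,0,0,0]]'
```

```text
time_s: 23.97
position: [0.4877, -0.0731, 0.0494]
orientation: [179.9, 0.2, 2.4]
ft_force: [-10.5, -12.5, 9.3]
opening: 0.0152
gripper_force: 30.0
time_s: 24.13
position: [0.4875, -0.0731, 0.0494]
orientation: [179.9, 0.2, 2.6]
ft_force: [-9.4, -11.3, 8.9]
opening: 0.015
gripper_force: 30.0
```

The lever is at its shut stop (the side force is holding it there). I release it, rise and re-check the bubble.

```bash
python3 -m crank '[[0,0,0,0,0,0,0],[0,0,0,0,0,0,0],[0,0,0,0,0,0,0],[0,0,0,0,0,0,0],[0,0,0,-0.3,0,0,0],[0,0,0,-0.5,0,0,0],[0,0,0,-0.72,0,0,0],[0,0,0,-0.72,0,0,0]]'
python3 -m crank '[[-1,0.03,-0.3,0,0,0,0],[-1,0.03,-0.65,0,0,0,0],[-1,0.03,-0.65,0,0,0,0],[-1,0.03,-0.65,0,0,0,0]]'|sed -n 2p
python3 -m crank '[[-1,0.03,-0.3,0,0,0,0],[-1,0.03,-0.65,0,0,0,0],[-1,0.03,-0.65,0,0,0,0],[-1,0.03,-0.65,0,0,0,0],[-1,0.03,-0.65,0,0,0,0]]'
sed -i 's/"y ends".*/"y ends",[wz(p,r,q,.115)[1].round(4) for q in((x,y+h\/2),(x+ww,y+h\/2))])/' b.py; python3 b.py w11
python3 - <<'E'
import cv2
a=cv2.imread("pics/w11.png"); cv2.imwrite("pics/w11c.png",cv2.resize(a[0:360,80:560],(800,600),interpolation=2))
E
```

```text
time_s: 24.8
position: [0.4934, -0.072, 0.1625]
orientation: [179.9, -0.5, 2.6]
ft_force: [1.8, -0.4, 1.0]
opening: 0.0439
gripper_force: 0.0
position: [0.4891, 0.0287, 0.1566]
time_s: 25.55
position: [0.4895, 0.1235, 0.1565]
orientation: [180.0, 0.0, 2.7]
ft_force: [0.4, 0.1, -0.6]
opening: 0.0004
gripper_force: 0.0
[0.48950728 0.12352395 0.15647164] [1.79972373e+02 3.63562944e-02 2.68150433e+00] 25.55
g [268 117  31  19 405] [0.5741 0.1482] y ends [np.float64(0.1575), np.float64(0.1387)]
g [301 117  42   8 131] [0.5792 0.1251] y ends [np.float64(0.1376), np.float64(0.1123)]
g [345 117  31  10 162] [0.58   0.1021] y ends [np.float64(0.111), np.float64(0.0921)]
g [301 126  43   9 173] [0.5714 0.1249] y ends [np.float64(0.1374), np.float64(0.1114)]
g [345 128  30   8 185] [0.573  0.1022] y ends [np.float64(0.1107), np.float64(0.0924)]
w [ 161    0   57   91 2014] [0.6398 0.2185] y ends [np.float64(0.2296), np.float64(0.191)]
w [ 426    0   58   87 1914] [0.6503 0.0366] y ends [np.float64(0.063), np.float64(0.023)]
w [ 366  103  185  181 6973] [0.5322 0.0218] y ends [np.float64(0.0953), np.float64(-0.0416)]
w [ 167  108   96   42 3343] [0.572  0.1906] y ends [np.float64(0.2232), np.float64(0.1605)]
w [ 381  109   94   40 3258] [0.5786 0.0593] y ends [np.float64(0.0888), np.float64(0.0265)]
w [271 113 101   4 299] [0.5818 0.1259] y ends [np.float64(0.1559), np.float64(0.0948)]
w [309 119  26  13 316] [0.5755 0.1251] y ends [np.float64(0.1327), np.float64(0.117)]
w [271 135 101   4 351] [0.5685 0.1247] y ends [np.float64(0.1554), np.float64(0.094)]
w [ 165  177  106  105 3067] [0.4909 0.2022] y ends [np.float64(0.2267), np.float64(0.1541)]
```

View pics/w11c.png

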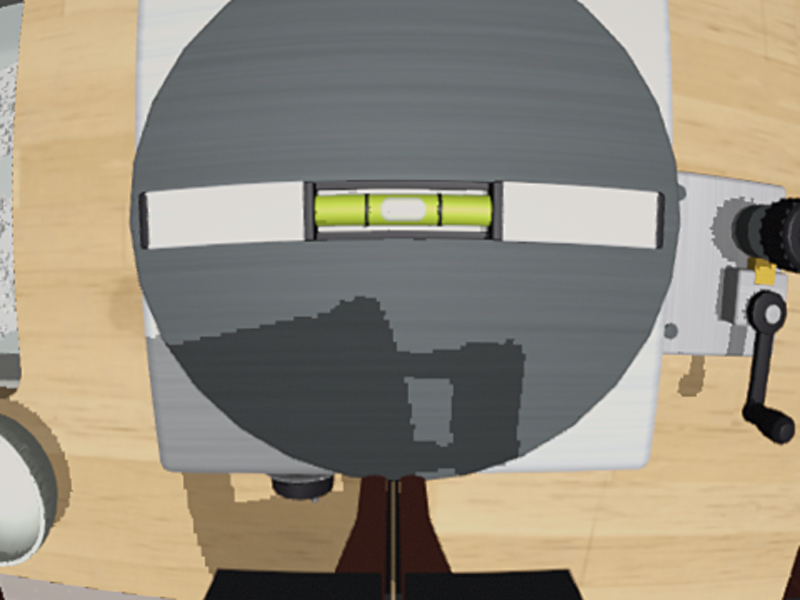

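The last picture shows the bubble at (404,208), centred between the lines at (367,208) and (440,208), the level across the middle of the plate, and the lever shut (pivot (768,313), post (782,430), pointing to the front). Now I go above the level's left flat and descend slowly.

```bash
python3 -m crank '[[-1,0.25,-0.15,0,0,0,0],[-1,0.569,-0.317,0,0,0,0],[-1,0.569,-0.317,0.1,0,0,0],[-1,0.569,-0.317,0.25,0,0,0],[-1,0.569,-0.317,0.297,0,0,0],[-1,0.569,-0.317,0.297,0,0,0],[-1,0.569,-0.317,0.297,0,0,0]]'
python3 -m crank '[[-1,0,0,0.01,0,0,0],[-1,0,0,0.02,0,0,0],[-1,0,0,0.03,0,0,0],[-1,0,0,0.04,0,0,0],[-1,0,0,0.047,0,0,0],[-1,0,0,0.053,0,0,0],[-1,0,0,0.053,0,0,0]]'
```

```text
time_s: 26.18
position: [0.5722, 0.1735, 0.1121]
orientation: [180.0, 0.1, 2.5]
ft_force: [0.5, -0.4, 0.3]
opening: 0.0007
gripper_force: 0.0
time_s: 26.77
position: [0.5727, 0.175, 0.1044]
orientation: [180.0, 0.0, 2.6]
ft_force: [-0.8, 0.5, 0.1]
opening: 0.0008
gripper_force: 0.0
```

```bash
python3 -m crank '[[-1,0,0,0.007,0,0,0],[-1,0,0,0.013,0,0,0],[-1,0,0,0.02,0,0,0],[-1,0,0,0.02,0,0,0]]'
python3 -m crank '[[-1,0,0,0.005,0,0,0],[-1,0,0,0.01,0,0,0],[-1,0,0,0.01,0,0,0]]'
```

```text
time_s: 27.1
position: [0.5727, 0.1749, 0.1012]
orientation: [180.0, 0.0, 2.6]
ft_force: [0.3, 0.9, -1.1]
opening: 0.0008
gripper_force: 0.0
time_s: 27.35
position: [0.5727, 0.1749, 0.0998]
orientation: [180.0, 0.0, 2.6]
ft_force: [0.1, -0.2, -0.6]
opening: 0.0003
gripper_force: 0.0
```

```bash
python3 -m crank '[[-1,0,0,0.007,0,0,0],[-1,0,0,0.007,0,0,0],[-1,0,0,0.007,0,0,0]]'|sed -n 2,4p
python3 -m crank '[[-1,0,0,0.007,0,0,0],[-1,0,0,0.007,0,0,0],[-1,0,0,0.007,0,0,0]]'|sed -n 2,4p
```

```text
position: [0.5727, 0.1749, 0.0988]
orientation: [180.0, 0.0, 2.6]
ft_force: [0.9, 0.4, 0.3]
position: [0.5728, 0.1749, 0.0978]
orientation: [180.0, 0.0, 2.6]
ft_force: [-0.5, 0.2, -0.2]
```

```bash
python3 -m crank '[[-1,0,0,0.007,0,0,0],[-1,0,0,0.007,0,0,0],[-1,0,0,0.007,0,0,0]]'|sed -n 2,4p
python3 -m crank '[[-1,0,0,0.007,0,0,0],[-1,0,0,0.007,0,0,0],[-1,0,0,0.007,0,0,0]]'|sed -n 2,4p
```

```text
position: [0.5727, 0.175, 0.0968]
orientation: [180.0, 0.0, 2.6]
ft_force: [0.2, 0.3, -0.1]
position: [0.5728, 0.1749, 0.0957]
orientation: [180.0, 0.0, 2.6]
ft_force: [0.5, 0.4, -0.5]
```

```bash
python3 -m crank '[[-1,0,0,0.007,0,0,0],[-1,0,0,0.007,0,0,0],[-1,0,0,0.007,0,0,0]]'|sed -n 2,4p
python3 -m crank '[[-1,0,0,0.007,0,0,0],[-1,0,0,0.007,0,0,0],[-1,0,0,0.007,0,0,0]]'|sed -n 2,4p
```

```text
position: [0.5728, 0.175, 0.0947]
orientation: [180.0, 0.0, 2.6]
ft_force: [-0.2, -0.3, 0.3]
position: [0.573, 0.175, 0.0944]
orientation: [-180.0, -0.0, 2.6]
ft_force: [-2.1, -0.3, 5.7]
```

```bash
python3 - <<'E'
from plant import telemetry
o=telemetry.get_obs(); print(o["position"],o["ft_force"],o["time_s"])
E
```

```text
[0.57299531 0.17501017 0.09438341] [-2.13342242 -0.27303355  5.65393885] 28.85
```

Contact at z = 0.0944 with 5.7 N. I press about 0.8 mm more.

```bash
python3 -m crank '[[-1,0,0,0.003,0,0,0],[-1,0,0,0.005,0,0,0],[-1,0,0,0.005,0,0,0],[-1,0,0,0.005,0,0,0]]'
python3 -m crank '[[-1,0,0,0,0,0,0],[-1,0,0,0,0,0,0],[-1,0,0,0,0,0,0],[-1,0,0,0,0,0,0],[-1,0,0,0,0,0,0],[-1,0,0,0,0,0,0],[-1,0,0,0,0,0,0],[-1,0,0,0,0,0,0],[-1,0,0,0,0,0,0],[-1,0,0,0,0,0,0]]'
python3 -m crank '[[-1,0,0,0,0,0,0],[-1,0,0,0,0,0,0],[-1,0,0,0,0,0,0],[-1,0,0,0,0,0,0],[-1,0,0,0,0,0,0],[-1,0,0,0,0,0,0],[-1,0,0,0,0,0,0],[-1,0,0,0,0,0,0],[-1,0,0,0,0,0,0],[-1,0,0,0,0,0,0]]'
python3 b.py w12 | grep '0.57'
```

```text
time_s: 29.18
position: [0.5731, 0.175, 0.0943]
orientation: [-180.0, -0.0, 2.6]
ft_force: [-3.0, -1.7, 10.6]
opening: 0.0005
gripper_force: 5.8
time_s: 30.02
position: [0.5731, 0.175, 0.0943]
orientation: [-180.0, -0.0, 2.6]
ft_force: [-2.6, -1.5, 11.3]
opening: 0.0001
gripper_force: 5.8
time_s: 30.85
position: [0.5731, 0.175, 0.0944]
orientation: [-180.0, -0.1, 2.6]
ft_force: [-4.2, -1.0, 12.0]
opening: 0.0001
gripper_force: 5.8
[0.57314853 0.17502133 0.09437079] [-1.79990193e+02 -5.02788036e-02  2.57200287e+00] 30.85
g [442 285  34  23 670] [0.5782 0.1021] y ends [np.float64(0.1114), np.float64(0.0916)]
g [392 287  49  23 561] [0.5783 0.1256] y ends [np.float64(0.138), np.float64(0.1117)]
g [355 288  36  23 753] [0.5757 0.1481] y ends [np.float64(0.1568), np.float64(0.1385)]
w [ 479  277   99   48 3463] [0.5764 0.0566] y ends [np.float64(0.0892), np.float64(0.0167)]
w [581 278  34  43 391] [0.577  0.0031] y ends [np.float64(0.0145), np.float64(-0.0192)]
w [ 224  285   72   39 2493] [0.5706 0.2041] y ends [np.float64(0.2227), np.float64(0.186)]
w [335 286  12  38 309] [0.5744 0.1634] y ends [np.float64(0.1665), np.float64(0.1605)]
w [403 295  29  13 353] [0.5752 0.1247] y ends [np.float64(0.132), np.float64(0.1164)]
```

Pressing steadily with about 11.5 N, and the bubble is 0.6 mm from the middle. I hand in.

```bash
python3 -c "
from plant import workorder
print(workorder.hand_in())"
```

```text
the job is handed in; nothing more can be done
None
```

The job is handed in at about 31 s, but no verdict came back: the lever is shut, the bubble is about 0.6 mm from the middle, and the fingers are still pressing the level with about 11.5 N.

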